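# Take the spent filter off the bench air coupler and pack it in the service tray

### The job

Pull the coupler's spring sleeve all the way back so that the hexagonal filter block pops out, and let go so that the sleeve springs fully forward again. Then take the block out of the coupler and set it down gently, flat in the tray, nested snugly between the two blocks already there with one flat side flush against each of them and its nipple pointing the opposite way from theirs. Leave the tablet, screwdriver and bottle alone.

Things in the scene. Friction and masses are not known exactly. Their poses are not given: they have to be found in the camera images.
- station: Fixed station: base plate 190 x 90 x 12 mm, its x from -73 to 117 mm. Origin: on the bench below the coupler's mouth; +x = the way the sleeve is pulled back, z up. In front of the mouth (x -70 to -6 mm, 44 mm wide) a metal rest, top 60 mm above the bench, carries the filter block. Behind the sleeve a bracket plate, x 90 to 106 mm, 70 mm wide, top 95 mm high; a pipe behind it reaches x = 135 mm.
- mouth (a point): Centre of the coupler's mouth, 75 mm above the bench, on its level axis (along station x). The block's nipple is locked in it. With the sleeve back, a spring pushes the block about 16 mm out, towards station -x: allow 0.5 s before letting the sleeve go. The block stays lying on the rest, nipple tip still 6 mm inside the mouth: draw it level 10 mm or more further out before lifting.
- sleeve_grip (a point): Centre of the spring sleeve, on the coupler's axis, 75 mm above the bench; moves with the sleeve. The sleeve is a steel tube 60 mm long: a grip part 48 mm long, 36 mm in diameter, between two end flanges 44 mm in diameter and 6 mm thick. Axes as the station's.
- sleeve (a joint): Sleeve travel in m: 0 fully forward (at rest), 0.016 fully back (along station +x). The spring needs 6 N to start and 13 N at full travel. The block is unlocked once the sleeve is more than about 10 mm back; let go, the sleeve springs forward by itself.
- filter: Loose aluminium filter block, about 0.25 kg, plugged into the coupler (its +x flat 0 to 1 mm off the mouth). Regular hexagonal prism lying flat: 52 mm across flats, 60 mm across corners, 30 mm high. Origin: centre of its underside; z up; x along its nipple. Two flats face +x and -x, the others 60 degrees from these; corners at +y and -y. A square lug stands on its top.
- filter_lug (a point): Grip point inside the filter block's lug, 52 mm above the block's underside, 12 mm along the block's x from its centre. The lug is 24 x 24 mm, sides along the block's x and y, and reaches from 30 to 64 mm above the underside.
- filter_tip (a point): End of the filter block's brass nipple: 48 mm along the block's x from its centre, 15 mm above its underside. The nipple is 18 mm in diameter and stands 22 mm out of the +x flat.
- spent_a: Loose block of the same shape, size, origin and axes as the filter block, already lying flat in the tray, on the tray's +y side, its nipple to the tray's -x over the lip, the flat below the nipple within a few mm of the lip. It can be nudged a few mm, until it lies against the lip.
- spent_b: The same again, on the tray's -y side. The spent blocks, corner towards corner and 92 to 97 mm between centres, leave a V nook on the tray's +x side: the filter block fits there, nipple to the tray's +x, its two slanting -x flats against theirs, its centre midway between them in y and about 20 to 27 mm more in x. Push it in with 10 to 15 N: all square up.
- tray: Fixed open plastic tray, outside 130 (x) x 170 (y) mm, walls 5 mm thick; the +x and both y walls are 25 mm high, the -x wall is only a lip 10 mm high. Inner floor 5 mm above its origin (centre of its underside, on the bench). z up.
- tablet: Bystander: opened tablet computer, 130 x 220 x 18 mm, lying on the bench. Origin: centre of its underside.
- screwdriver: Bystander: screwdriver 170 mm long lying on the bench.
- bottle: Bystander: white solvent bottle, 52 mm diameter, 130 mm high. Origin: centre of its underside.

How it is judged:
By the outcome, as a careful person would: the job done as asked, in the order asked, and still so for the second after the job is handed in, with the robot touching nothing.
It also fails if it takes over 48 s, if anything falls off the work surface, if the arm or the gripper's body presses on something with over 40 N, if the wrist force passes 120 N, or if a joint passes its speed limit or range.

### The arm

A 6-joint arm with a two-finger parallel gripper is mounted at the origin on the work surface. World frame = base frame: x ahead of the robot, y to its left, z up, the work surface at z = 0. Lengths are in m, angles in degrees, forces in N, time in s.
With the tool pointing down it reaches from about 0.4 to 0.825 m from the base axis. Payload 7 kg.
Tool frame: the origin (TCP) lies midway between the tips of the shut fingers; the grasp point (between the pads) lies 19 mm behind it (env.grasp_offset is the distance from the TCP to the grasp point, in m); x points along the fingers, y is the direction in which the jaws open and shut, and the axes are right-handed (so a half turn about x gives the same grasp; the last joint's range is limited). The gripper opens to 85 mm and grips with 20 to 120 N. Pads are 22 mm wide; open, the fingers measure 114 mm over their backs; the gripper's body (76 mm by 85 mm) begins 54 mm behind the grasp point. The pads swing forward as they close: fully open they stand 13 mm farther back than shut.
Start: joints at [-58.436, 20.546, 0.682, 0, -70.136, -16.507], TCP at [0.175, -0.652, 0.231] pointing down, gripper open.
Joint ranges: [-176.03, 176.03], [-82.01, 121.73], [-58.28, 71.71], [-173.87, 95.51], [-174.79, -0.11], [-173.66, 173.66]. Speed limits (degrees/s): [136.94, 136.94, 172.46, 180, 180, 180].

### API

Orientations are given as a 3x3 rotation matrix whose columns are the frame's x, y, z axes.
In Python, from station import env gives the robot as it stands.
- The arm moves only by the tool arm_command, never from a script. Its argument "motion" is a list of rows, each a list of 3 entries, a list of its own where there are three numbers: the shift along the world's x, y, z in m, then the turn about the world's z in degrees, then the closure in counts, from 0 (fully open) to 255 (shut). A call has 1 to 10 rows; each row shifts and turns the pose as measured when the row begins; what a row does not reach is not made up. A row lasts 1/12 s, in which the tool goes at most 41.7 mm and 7.16 degrees, less where a joint would pass 70% of its speed; a pose out of reach is approached as far as the arm can. A call with a gripper value outside its range is refused whole. The fingers move at their own pace and stop on an object; the grip force is fixed at half the most. Time passes only in rows, so rows that do not move let the fingers close. It gives the time, the measured TCP pose, the force and the opening at its end, in the units of the state.
- env.sense(): the state, without advancing time (a new reading comes with each control period).
- env.snapshot(name): name is "scene" or "side" or "wrist"; returns a dict with "img" (420x560x3 uint8, blue, green, red), "z_map" (420x560 float32, m along the optical axis (not along the pixel's ray), 0 where there is no reading), "fovy" (degrees; the focal length in pixels is half the picture's height over the tangent of half this angle, whatever the lens; pixels are square), "cx", "cy" (the principal point, pixels), "k1" (the pictures are not rectified: a ray, as slopes to the right and down, at radius r is drawn at 1 + k1 r^2 times it, then the intrinsics apply), "world_from_camera" (4x4, takes a point from camera to world coordinates); the wrist camera has in their place "T_tool_cam" (4x4, takes a point from camera to tool coordinates, whose origin is the TCP and whose axes are the tool frame's). Camera axes: x right, y down, z forward; pixel columns grow to the right and rows downward; lengths in m; the calibration is good to about 2 mm. A picture is of the moment at which its call begins: read the wrist's pose just before it.
- env.finish_job(): hands the job in, once; it reports no verdict.
The state is a dict: "clock": time; "q": joint angles; "joint_velocities": joint speeds; "tau": joint torques, N m; "position": TCP position; "tool_rot": TCP orientation; "force": force on the tool from outside, world axes, zero at the start; "torque": the same for the moment, N m; "grip_width": opening from 0.0 (shut) to 1.0 (fully open).
Only numpy, scipy, OpenCV 4.12 (cv2) and the standard library are available. Lean on these libraries where they do the work, as an engineer would, in place of code of your own. Each camera call takes 0.05 s, during which the arm holds its last target. There are 200 camera calls.

## Working session

There is one attempt and no reset: what is moved stays moved. The work goes in short steps, Python scripts to look and compute and a tool call to move; the robot and the scene stay as the last step left them, time stands still between calls to the robot, and variables do not carry over. Pictures are saved under pics/ and viewed, about 8 in all and at most 12, crops included, and the job is handed in when it is done.

Besides the shell and the picture viewer there is one more tool, called after "Request:" as name([rows], argument=value, ...), one row to a line, values as JSON. arm_command: Moves the arm, as the interface text tells. Its arguments: {"type":"object","properties":{"motion":{"type":"array"}},"required":["motion"]}

```bash
ls; mkdir -p pics
cat > h.py <<'E'
import numpy as np, cv2
from station import env
def snap(name,tag):
    st=env.sense(); s=env.snapshot(name); cv2.imwrite(f'pics/{tag}.png',s['img'])
    if name=='wrist':
        T=np.eye(4);T[:3,:3]=np.array(st['tool_rot']);T[:3,3]=st['position'];s['W']=T@np.array(s['T_tool_cam'])
    else: s['W']=np.array(s['world_from_camera'])
    h=s['img'].shape[0]; f=h/2/np.tan(np.radians(s['fovy'])/2)
    s['K']=np.array([[f,0,s['cx']],[0,f,s['cy']],[0,0,1.]])
    np.savez(f'pics/{tag}.npz',img=s['img'],z=s['z_map'],W=s['W'],K=s['K'],k1=s['k1'])
    return s
def load(tag): 
    d=np.load(f'pics/{tag}.npz'); return {k:d[k] for k in d.files}
def rays(s,uv):
    p=cv2.undistortPoints(np.array(uv,float).reshape(-1,1,2),s['K'],np.array([float(s['k1']),0,0,0])).reshape(-1,2)
    return np.c_[p,np.ones(len(p))]
def onplane(s,uv,h):
    d=rays(s,uv)@s['W'][:3,:3].T; o=s['W'][:3,3]
    return o+d*((h-o[2])/d[:,2])[:,None]
def cloud(s):
    z=s['z'] if 'z' in s else s['z_map']; H,W=z.shape
    v,u=np.mgrid[:H,:W]; r=rays(s,np.c_[u.ravel(),v.ravel()])*z.ravel()[:,None]
    P=r@s['W'][:3,:3].T+s['W'][:3,3]; P[z.ravel()==0]=np.nan
    return P.reshape(H,W,3)
E
python3 - <<'E'
from h import *
st=env.sense();print(st, env.grasp_offset)
a=snap('scene','sc0');b=snap('side','si0')
print(a['W'],a['k1'],a['fovy']);print(b['W'])
E
```

```text
pics
{'clock': 0.0, 'q': array([-5.84353545e+01,  2.05917407e+01,  6.32709096e-01, -2.12640365e-02,
       -7.01346580e+01, -1.65055514e+01]), 'joint_velocities': array([-0.03215501,  0.04725412, -0.01055116,  0.05249949, -0.06303037,
       -0.0441299 ]), 'tau': array([-4.31151211e-04, -5.83317626e+01,  2.93425620e+01,  6.93674192e+00,
       -5.93635588e-03, -5.64438233e-05]), 'position': array([ 0.17521313, -0.65135807,  0.23034854]), 'tool_rot': array([[-5.58544352e-04, -2.59692624e-01,  9.65691166e-01],
       [ 1.57595701e-03,  9.65689889e-01,  2.59693192e-01],
       [-9.99998602e-01,  1.66693793e-03, -1.30116221e-04]]), 'force': array([ 0.29440792,  0.40650891, -0.01757775]), 'torque': array([-0.018924  ,  0.03590347, -0.00652373]), 'grip_width': 0.9999711779791844} 0.0187
[[-0.18668979  0.77573387 -0.60281331  1.42390036]
 [ 0.98241236  0.14965399 -0.11166757  0.11074738]
 [ 0.0035891  -0.61305844 -0.79002941  1.12200334]
 [ 0.          0.          0.          1.        ]] -0.047546754281395556 54.32398389821108
[[ 0.84334177 -0.28007338  0.45862136 -0.01767188]
 [-0.53708293 -0.46755397  0.70209345 -1.02051885]
 [ 0.01779256 -0.83842244 -0.54473042  0.85430443]
 [ 0.          0.          0.          1.        ]]
```

View pics/sc0.png

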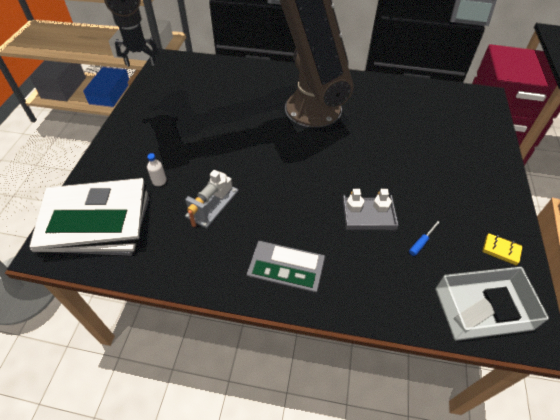

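View pics/si0.png

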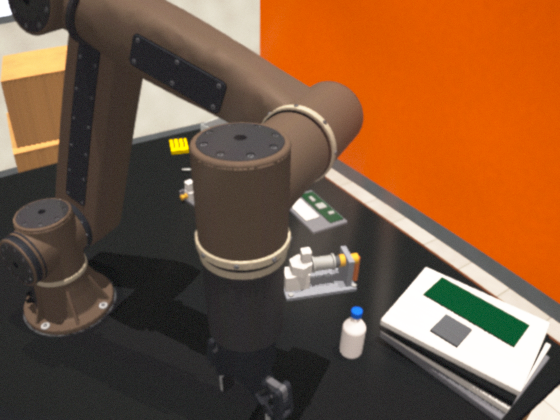

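The scene view shows the station at about (212,197), its orange pipe end at (193,215) and the block at (220,180). The tray is at (370,212) with lugs at (356,195) and (384,195), the bottle at (156,170) and the tablet at (287,265). In the side view the station is at (320,275). Next I take rough poses from depth.

Run:
```python
from h import *
for t in('sc0','si0'):
    s=load(t);P=cloud(s);
    m=np.isfinite(P[...,2])&(P[...,2]>0.006)&(P[...,2]<0.16)&(P[...,0]>0.3)&(P[...,0]<0.95)&(abs(P[...,1])<0.6)
    n,l,st,c=cv2.connectedComponentsWithStats(m.astype(np.uint8))
    for i in range(1,n):
        if st[i,4]<60: continue
        Q=P[l==i]; r=cv2.minAreaRect(Q[:,:2].astype(np.float32)*1000)
        print(t,st[i],np.round(r[0]),np.round(r[1]),round(r[2],1),'zmax',Q[:,2].max().round(3))
        if t=='sc0':
            for z in(0.03,0.05,.08,.1):
                q=Q[Q[:,2]>z]
                if len(q)>4: print('   >',z,len(q),q.mean(0).round(3))
```

```text
sc0 [147 154  19  31 376] [ 533. -490.] [40. 52.] 38.5 zmax 0.131
   > 0.03 316 [ 0.537 -0.488  0.08 ]
   > 0.05 263 [ 0.536 -0.489  0.088]
   > 0.08 162 [ 0.532 -0.491  0.102]
   > 0.1 67 [ 0.53  -0.493  0.12 ]
sc0 [ 185  170   53   57 1573] [ 605. -264.] [ 87. 213.] 61.4 zmax 0.129
   > 0.03 920 [ 0.615 -0.273  0.08 ]
   > 0.05 807 [ 0.615 -0.274  0.086]
   > 0.08 565 [ 0.61  -0.276  0.094]
   > 0.1 83 [ 0.561 -0.26   0.117]
sc0 [  82  179   67   77 3395] [ 728. -538.] [262. 169.] 9.6 zmax 0.093
   > 0.03 3154 [ 0.758 -0.529  0.075]
   > 0.05 2794 [ 0.75 -0.53  0.08]
   > 0.08 1815 [ 0.752 -0.536  0.084]
sc0 [ 343  189   55   41 1164] [528. 266.] [149. 173.] 10.5 zmax 0.074
   > 0.03 439 [0.503 0.26  0.045]
   > 0.05 133 [0.494 0.259 0.065]
sc0 [409 221  30  35 229] [604. 454.] [ 26. 171.] 56.3 zmax 0.03
sc0 [ 247  241   78   51 2618] [789.  23.] [221. 134.] 86.3 zmax 0.025
sc0 [ 436  272   55   68 1789] [841. 563.] [166. 126.] 16.7 zmax 0.087
   > 0.03 999 [0.846 0.529 0.06 ]
   > 0.05 682 [0.844 0.529 0.068]
   > 0.08 77 [0.862 0.533 0.081]
si0 [179 180  16  26 231] [464. 294.] [91. 45.] 73.3 zmax 0.071
si0 [ 290  190   58   43 1344] [790.  20.] [228. 138.] 85.9 zmax 0.024
si0 [ 284  246   77   55 3043] [ 599. -281.] [ 94. 209.] 70.9 zmax 0.128
si0 [ 378  267  108   92 4225] [ 726. -556.] [248. 165.] 17.4 zmax 0.092
si0 [339 306  27  52 972] [ 518. -507.] [43. 53.] 43.5 zmax 0.134
```

Run:
```python
from h import *
s=load('sc0');P=cloud(s)
for u0,v0,w,h in((185,170,53,57),):
    Q=P[v0:v0+h,u0:u0+w].reshape(-1,3);Q=Q[Q[:,2]>0.075]
    c=Q[:,:2].mean(0);e,v=np.linalg.eigh(np.cov((Q[:,:2]-c).T));print(c,v[:,1],np.degrees(np.arctan2(v[1,1],v[0,1])))
w=snap('wrist','w0');print(w['T_tool_cam'],w['fovy'],w['k1'],w['W'])
```

```text
[ 0.61340964 -0.27619408] [-0.92334588  0.38396925] 157.42023514964453
[[ 2.10617534e-04 -2.77479894e-01  9.60731421e-01 -1.43050678e-01]
 [ 9.99999919e-01 -2.72076246e-04 -2.97807689e-04  6.30828715e-04]
 [ 3.44027845e-04  9.60731406e-01  2.77479814e-01 -7.12106865e-02]
 [ 0.00000000e+00  0.00000000e+00  0.00000000e+00  1.00000000e+00]] 69.12091270590018 0.01546268942087447 [[-0.2593447   0.92799442  0.2675195   0.1063481 ]
 [ 0.96578399  0.24883154  0.07310373 -0.66950273]
 [ 0.00127256  0.27732512 -0.96077529  0.37352266]
 [ 0.          0.          0.          1.        ]]
```

Request:
arm_command([
  [[0.028,0.028,0.005],-5,0],
  [[0.028,0.028,0.005],-5,0],
  [[0.028,0.028,0.005],-5,0],
  [[0.028,0.028,0.005],-5,0],
  [[0.028,0.028,0.005],-5,0],
  [[0.028,0.028,0.005],-5,0],
  [[0.028,0.028,0],-5,0],
  [[0.028,0.028,0],-5,0],
  [[0.028,0.028,0],0,0],
  [[0.028,0.028,0],0,0],
])

```text
clock: 0.98
position: [0.4573, -0.3612, 0.2572]
tool_rot: [[0.0, 0.464, 0.886], [0.009, 0.886, -0.464], [-1.0, 0.008, -0.004]]
force: [-0.3, -0.7, 0.2]
grip_width: 0.998
```

Request:
arm_command([
  [[0.028,0.028,0],0,0],
  [[0.028,0.028,0],0,0],
  [[0.028,0.028,0],0,0],
  [[0.02,0.02,0],0,0],
  [[0,0,0],0,0],
])

```text
clock: 1.4
position: [0.5691, -0.2454, 0.2564]
tool_rot: [[0.0, 0.46, 0.888], [0.01, 0.888, -0.46], [-1.0, 0.009, -0.005]]
force: [-0.4, -1.2, -0.3]
grip_width: 1.003
```

Run:
```python
from h import *
print(env.sense()['position'])
w=snap('wrist','w1')
```

```text
[ 0.56913051 -0.24536948  0.25636532]
```

View pics/w1.png

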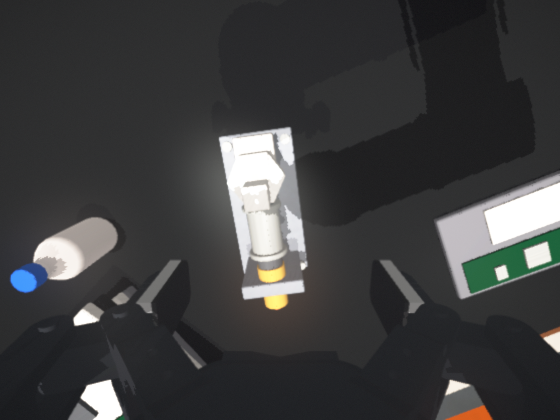

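The wrist view shows the station with its axis running from (255,145) at the rest, through the lug (257,195) and sleeve (266,230), to the bracket (270,280). The bottle is at (75,250) and the tablet at right. Next I measure from it.

Run:
```python
from h import *
s=load('w1');P=cloud(s)
sub=np.zeros(P.shape[:2],bool);sub[110:315,205:320]=1
def rect(lo,hi,m=None):
    k=sub&(P[...,2]>lo)&(P[...,2]<hi)
    n,l,st,c=cv2.connectedComponentsWithStats(k.astype(np.uint8));
    for i in np.argsort(-st[1:,4])[:2]+1:
        Q=P[l==i];r=cv2.minAreaRect(Q[:,:2].astype(np.float32)*1000)
        print(lo,hi,len(Q),st[i],'c',np.round(r[0],1),np.round(r[1],1),round(r[2],1),'med z',np.median(Q[:,2]).round(4),'mean',Q[:,:2].mean(0).round(4))
rect(.006,.018);rect(.117,.13);rect(.084,.094);rect(.055,.068)
# base-plate edges: image mask (brightness) left/right edges on plane z=.012
Q=P[sub&(P[...,2]>.006)&(P[...,2]<.018)]
a=np.radians(-23)
d=np.array([0.92,-.39])
# sleeve ridge: z profile along axis using max z per bin
Q=P[sub&(P[...,2]>.05)]
import itertools
c=np.array([.5585,-.2585])
for an in(-24,-27,-30):pass
np.save('pics/P1.npy',P)
```

```text
0.006 0.018 3045 [ 219  127   88  143 3045] c [ 590.4 -275.8] [ 90.  190.8] 70.2 med z 0.0126 mean [ 0.5782 -0.2494]
0.006 0.018 837 [227 185  25  89 837] c [ 605.9 -319.9] [ 17.7 125.4] 70.3 med z 0.0125 mean [ 0.6031 -0.32  ]
0.117 0.13 679 [241 184  29  29 679] c [ 555.8 -263.3] [24.1 24.1] 70.8 med z 0.1244 mean [ 0.5552 -0.2628]
0.084 0.094 2000 [ 242  204   61   84 2000] c [ 614.6 -284.1] [68.9 90.5] 70.5 med z 0.0905 mean [ 0.617  -0.2843]
0.084 0.094 1597 [ 227  152   58   52 1597] c [ 544.  -258.5] [51.9 57.5] 40.3 med z 0.0904 mean [ 0.5391 -0.2561]
0.055 0.068 743 [232 133  43  28 743] c [ 516.8 -249.3] [43.9 28.6] 69.4 med z 0.0602 mean [ 0.5132 -0.247 ]
0.055 0.068 73 [285 264  16   7  73] c [ 663.7 -275.1] [18.6  2. ] 67.7 med z 0.0615 mean [ 0.6636 -0.2753]
```

Run:
```python
import numpy as np
P=np.load('pics/P1.npy');a=np.radians(-19.7);d=np.array([np.cos(a),np.sin(a)]);n=np.array([-d[1],d[0]])
Q=P[110:315,205:320].reshape(-1,3);r=Q[:,:2]-np.array([.5904,-.2758]);x=(r@d+.022)*1000;y=r@n*1000
for b in range(-32,140,3):
    k=(x>=b)&(x<b+3)&(Q[:,2]>.07)
    if k.sum()>3:
        print(b,k.sum(),'zmax',(Q[k,2].max()*1000).round(1),'y',y[k].min().round(1),y[k].max().round(1))
o=np.array([.5904,-.2758])-.022*d;print('mouth',o,'sl',o+.035*d,d)
```

```text
-32 160 zmax 92.7 y -27.9 28.3
-29 324 zmax 126.3 y -29.5 30.0
-26 180 zmax 126.3 y -28.6 28.5
-23 163 zmax 126.4 y -26.9 27.1
-20 149 zmax 126.3 y -25.4 25.7
-17 139 zmax 126.3 y -23.8 24.2
-14 126 zmax 126.1 y -22.4 21.7
-11 114 zmax 126.3 y -19.9 20.3
-8 106 zmax 127.0 y -18.4 18.8
-5 68 zmax 126.0 y -17.6 17.4
-2 6 zmax 91.6 y 11.6 14.9
1 61 zmax 95.1 y -21.5 21.7
4 91 zmax 98.1 y -21.6 21.5
7 48 zmax 97.5 y -17.7 21.1
10 88 zmax 94.8 y -16.8 17.4
13 85 zmax 94.0 y -17.7 17.8
16 87 zmax 94.6 y -16.9 17.7
19 86 zmax 93.7 y -17.6 17.3
22 88 zmax 94.3 y -17.8 17.8
25 82 zmax 94.5 y -17.5 17.5
28 87 zmax 94.4 y -16.6 17.1
31 80 zmax 94.8 y -17.4 17.8
34 81 zmax 94.5 y -17.6 17.5
37 85 zmax 94.5 y -17.1 16.9
40 79 zmax 94.5 y -17.7 17.8
43 82 zmax 94.6 y -16.8 17.4
46 81 zmax 94.4 y -17.2 17.8
49 81 zmax 94.6 y -17.7 17.7
52 75 zmax 94.3 y -17.1 17.4
55 175 zmax 98.2 y -21.4 21.3
58 95 zmax 98.2 y -20.2 21.1
61 29 zmax 97.3 y -17.9 20.6
64 23 zmax 90.5 y -7.2 12.0
67 59 zmax 91.5 y -13.6 14.0
70 60 zmax 90.7 y -13.1 13.7
73 60 zmax 92.0 y -13.6 14.4
76 89 zmax 92.7 y -15.4 15.4
79 67 zmax 92.8 y -15.3 16.0
82 68 zmax 92.6 y -14.7 15.7
85 66 zmax 92.7 y -15.5 15.3
88 427 zmax 96.7 y -34.2 34.3
91 227 zmax 97.3 y -35.0 34.9
94 152 zmax 97.5 y -34.2 34.9
97 148 zmax 97.8 y -34.7 34.8
100 147 zmax 97.2 y -34.0 34.5
103 115 zmax 97.0 y -34.5 34.0
106 5 zmax 94.5 y -32.3 13.3
109 26 zmax 89.9 y -8.3 8.1
112 50 zmax 90.3 y -12.2 11.5
115 49 zmax 90.4 y -12.8 13.5
118 55 zmax 90.6 y -13.3 13.2
121 47 zmax 91.1 y -12.5 13.9
124 43 zmax 90.4 y -12.9 13.8
130 4 zmax 81.5 y -1.8 3.1
mouth [ 0.56968765 -0.2683839 ] sl [ 0.60263912 -0.28018224] [ 0.94147054 -0.33709526]
```

Request:
arm_command([
  [[0.013,-0.012,-0.02],4,0],
  [[0.013,-0.013,-0.03],3.6,0],
  [[0.013,-0.012,-0.03],0,0],
  [[0,0,-0.02],0,0],
  [[0,0,0],0,0],
])

```text
clock: 1.87
position: [0.6074, -0.2855, 0.155]
tool_rot: [[0.003, 0.33, 0.944], [0.009, 0.944, -0.33], [-1.0, 0.01, -0.001]]
force: [-0.5, 0.6, -0.8]
grip_width: 1.002
```

Request:
arm_command([
  [[0.001,0.003,-0.03],0,0],
  [[0,0,-0.03],0,0],
  [[0,0,-0.022],0,0],
  [[0,0,-0.012],0,0],
  [[0,0,-0.004],0,0],
  [[0,0,0],0,0],
])

```text
clock: 2.37
position: [0.6069, -0.2871, 0.0593]
tool_rot: [[0.006, 0.334, 0.943], [0.007, 0.943, -0.334], [-1.0, 0.008, 0.003]]
force: [-0.3, 0.4, 0.9]
grip_width: 1.0
```

Request:
arm_command([
  [[0.001,0.005,-0.003],0,0],
  [[0,0,0],0,0],
  [[0,0,0],0,0],
])

```text
clock: 2.62
position: [0.6099, -0.2826, 0.0605]
tool_rot: [[0.011, 0.333, 0.943], [0.005, 0.943, -0.334], [-1.0, 0.008, 0.008]]
force: [-0.4, 0.5, 0.8]
grip_width: 1.003
```

Request:
arm_command([
  [[-0.001,0,-0.005],0,0],
  [[0,0,-0.002],0,0],
])

```text
clock: 2.78
position: [0.6106, -0.2826, 0.056]
tool_rot: [[0.015, 0.333, 0.943], [0.004, 0.943, -0.333], [-1.0, 0.009, 0.013]]
force: [-0.2, -1.0, -0.1]
grip_width: 0.998
```

Request:
arm_command([
  [[-0.0025,0.001,0],0,255],
  [[0,0,0],0,255],
  [[0,0,0],0,255],
  [[0,0,0],0,255],
  [[0,0,0],0,255],
  [[0,0,0],0,255],
])

```text
clock: 3.28
position: [0.608, -0.2815, 0.0569]
tool_rot: [[0.016, 0.333, 0.943], [0.004, 0.943, -0.333], [-1.0, 0.009, 0.014]]
force: [0.5, 0.2, -1.4]
grip_width: 0.393
```

Request:
arm_command([
  [[0.0047,-0.0017,0],0,255],
  [[0.0047,-0.0017,0],0,255],
  [[0.0047,-0.0017,0],0,255],
  [[0.0047,-0.0017,0],0,255],
])

```text
clock: 3.62
position: [0.6185, -0.2854, 0.0567]
tool_rot: [[0.0, 0.334, 0.943], [0.009, 0.943, -0.334], [-1.0, 0.009, -0.003]]
force: [-9.8, 5.8, 8.2]
grip_width: 0.398
```

Request:
arm_command([
  [[0.0047,-0.0017,0],0,255],
  [[0.0047,-0.0017,0],0,255],
  [[0.0047,-0.0017,0],0,255],
])

```text
clock: 3.87
position: [0.6227, -0.2869, 0.0565]
tool_rot: [[-0.02, 0.335, 0.942], [0.016, 0.942, -0.335], [-1.0, 0.009, -0.024]]
force: [-20.6, 12.3, 17.3]
grip_width: 0.394
```

Request:
arm_command([
  [[0.003,-0.001,0],0,255],
  [[0.003,-0.001,0],0,255],
  [[0.003,-0.001,0],0,255],
  [[0.003,-0.001,0],0,255],
  [[0.003,-0.001,0],0,255],
  [[0.003,-0.001,0],0,255],
  [[0.003,-0.001,0],0,255],
])

```text
clock: 4.45
position: [0.6209, -0.2863, 0.0565]
tool_rot: [[-0.064, 0.338, 0.939], [0.032, 0.941, -0.337], [-0.997, 0.008, -0.071]]
force: [-11.2, 5.9, 9.0]
grip_width: 0.391
```

Run:
```python
from h import *
st=env.sense();print(st['position'],st['force'],st['torque'])
s=snap('wrist','w2');P=cloud(s);a=np.radians(-19.7);d=np.array([np.cos(a),np.sin(a)]);n=np.array([-d[1],d[0]])
Q=P.reshape(-1,3);Q=Q[np.isfinite(Q[:,2])];r=Q[:,:2]-np.array([.5697,-.2684]);x=r@d;y=r@n
k=(abs(y)<.03)&(x<.03)&(x>-.12)&(Q[:,2]>.118)&(Q[:,2]<.13);print(k.sum(),x[k].mean(),x[k].min(),x[k].max(),y[k].mean())
k=(abs(y)<.03)&(x<.03)&(x>-.12)&(Q[:,2]>.086)&(Q[:,2]<.094);print(k.sum(),x[k].min(),x[k].max())
```

```text
[ 0.62091793 -0.28625425  0.05650302] [-11.16755904   5.92874157   9.04378009] [1.89384559 3.36778575 0.06023971]
9837 -0.029191424976489442 -0.04054911940683221 -0.018252914127601414 0.0003169817440476719
9857 -0.054551673013971146 0.0299901269082478
```

View pics/w2.png

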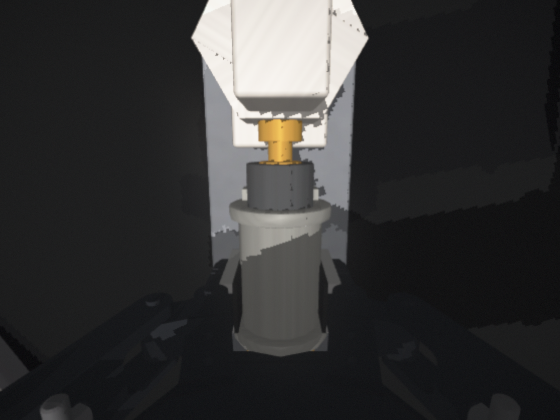

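The nipple (brass, 280,140) is out of the mouth with the block popped, and the sleeve's front flange is at (280,210).

Run:
```python
from h import *
P=cloud(load('w2'));a=np.radians(-19.7);d=np.array([np.cos(a),np.sin(a)]);n=np.array([-d[1],d[0]])
Q=P.reshape(-1,3);Q=Q[np.isfinite(Q[:,2])];r=Q[:,:2]-np.array([.5697,-.2684]);x=(r@d)*1000;y=r@n*1000
for b in range(-8,34,2):
    k=(abs(y)<24)&(x>=b)&(x<b+2)&(Q[:,2]>.06); print(b,k.sum(),Q[k,2].max().round(4) if k.any() else '',abs(y[k]).max().round(1) if k.any() else '')
```

```text
-8 235 0.0813 21.4
-6 120 0.0822 6.2
-4 120 0.082 5.0
-2 157 0.0851 8.3
0 433 0.0913 14.4
2 353 0.0914 13.9
4 352 0.0906 13.9
6 353 0.0911 13.9
8 346 0.0911 13.8
10 382 0.091 15.7
12 378 0.0908 15.8
14 369 0.091 15.7
16 990 0.0982 21.5
18 580 0.0986 22.1
20 486 0.0988 21.2
22 198 0.0976 19.7
24 390 0.0944 17.9
26 412 0.0951 18.1
28 402 0.0943 18.2
30 393 0.0945 17.6
32 401 0.0943 17.6
```

Request:
arm_command([
  [[0.006,-0.002,0],0,255],
  [[0.006,-0.002,0],0,255],
])

```text
clock: 4.67
position: [0.6219, -0.2866, 0.0563]
tool_rot: [[-0.086, 0.339, 0.937], [0.039, 0.941, -0.337], [-0.996, 0.008, -0.094]]
force: [-21.9, 13.6, 19.5]
grip_width: 0.393
```

Request:
arm_command([
  [[0,0,0],0,0],
  [[0,0,0],0,0],
  [[0,0,0],0,0],
  [[0,0,0],0,0],
  [[0,0,0],0,0],
  [[0,0,0],0,0],
])

```text
clock: 5.17
position: [0.6177, -0.2857, 0.0546]
tool_rot: [[-0.096, 0.34, 0.936], [0.042, 0.94, -0.337], [-0.995, 0.007, -0.104]]
force: [0.1, 0.4, -0.0]
grip_width: 1.001
```

Request:
arm_command([
  [[0,0,0.02],0,0],
  [[0,0,0.03],0,0],
  [[0,0,0.03],0,0],
  [[0,0,0.03],0,0],
  [[-0.01,0.004,0.03],0,0],
  [[-0.03,0.01,0.02],0,0],
  [[-0.03,0.01,0.01],0,0],
  [[0,0,0],0,0],
  [[0,0,0],0,0],
])

```text
clock: 5.92
position: [0.5462, -0.2613, 0.2305]
tool_rot: [[-0.093, 0.34, 0.936], [0.041, 0.94, -0.338], [-0.995, 0.007, -0.102]]
force: [0.2, -0.6, 0.4]
grip_width: 1.0
```

Run:
```python
from h import *
st=env.sense();print(st['position'],st['tool_rot'][:,0])
s=snap('wrist','w3');P=cloud(s);a=np.radians(-19.7);d=np.array([np.cos(a),np.sin(a)]);n=np.array([-d[1],d[0]])
Q=P.reshape(-1,3);Q=Q[np.isfinite(Q[:,2])];r=Q[:,:2]-np.array([.5697,-.2684]);x=(r@d)*1000;y=r@n*1000
k=(abs(y)<35)&(x<0)&(x>-120)&(Q[:,2]>.112)&(Q[:,2]<.134);R=cv2.minAreaRect(Q[k][:,:2].astype(np.float32)*1000)
print(k.sum(),x[k].mean(),x[k].min(),x[k].max(),y[k].mean(),np.median(Q[k,2]),R)
for b in range(-4,30,2):
    k=(abs(y)<24)&(x>=b)&(x<b+2)&(Q[:,2]>.06); print(b,k.sum(),Q[k,2].max().round(4) if k.any() else '',abs(y[k]).max().round(1) if k.any() else '')
```

```text
[ 0.54622389 -0.26125748  0.23045835] [-0.09339538  0.04080037 -0.99479276]
804 -31.199890657036068 -42.20699075331295 -18.744318906883844 0.1855346183761127 0.12443283302575639 ((541.0416870117188, -258.0048522949219), (23.34882354736328, 23.439111709594727), 70.40782165527344)
-4 17 0.0822 4.1
-2 25 0.0854 7.3
0 143 0.0903 13.5
2 223 0.0976 21.5
4 88 0.0985 21.6
6 74 0.0983 21.6
8 24 0.0951 19.0
10 65 0.0946 17.5
12 61 0.0939 17.5
14 71 0.0945 17.6
16 67 0.0947 17.6
18 63 0.0942 17.6
20 70 0.0942 17.7
22 66 0.094 17.7
24 66 0.0944 17.7
26 68 0.0943 17.8
28 61 0.0933 17.8
```

Request:
arm_command([
  [[-0.007,0.004,-0.03],0,0],
  [[0,0,-0.035],0,0],
  [[0,0,-0.03],0,0],
  [[0,0,-0.015],0,0],
  [[0,0,0],0,0],
])

```text
clock: 6.38
position: [0.5424, -0.2583, 0.1174]
tool_rot: [[-0.087, 0.34, 0.936], [0.039, 0.94, -0.338], [-0.995, 0.007, -0.095]]
force: [-0.4, 0.8, -0.4]
grip_width: 0.997
```

Request:
arm_command([
  [[-0.003,0.001,-0.012],0,0],
  [[-0.001,0.001,-0.008],0,0],
  [[0,0,0],0,0],
])

```text
clock: 6.63
position: [0.5394, -0.2568, 0.0952]
tool_rot: [[-0.09, 0.34, 0.936], [0.039, 0.94, -0.338], [-0.995, 0.006, -0.098]]
force: [-0.9, 0.1, -0.5]
grip_width: 1.001
```

Request:
arm_command([
  [[0,0,0],0,255],
  [[0,0,0],0,255],
  [[0,0,0],0,255],
  [[0,0,0],0,255],
  [[0,0,0],0,255],
  [[0,0,0],0,255],
  [[0,0,0],0,255],
  [[0,0,0],0,255],
])

```text
clock: 7.3
position: [0.5422, -0.2575, 0.0988]
tool_rot: [[-0.085, 0.34, 0.937], [0.038, 0.941, -0.338], [-0.996, 0.006, -0.093]]
force: [0.4, -0.7, -1.8]
grip_width: 0.272
```

Request:
arm_command([
  [[-0.005,0.0018,0],0,255],
  [[-0.006,0.0022,0],0,255],
  [[-0.006,0.0022,0],0,255],
  [[-0.005,0.0018,0],0,255],
])

```text
clock: 7.63
position: [0.5196, -0.2492, 0.0987]
tool_rot: [[-0.084, 0.34, 0.937], [0.037, 0.941, -0.338], [-0.996, 0.006, -0.092]]
force: [0.2, 0.2, -2.0]
grip_width: 0.266
```

Request:
arm_command([
  [[0,0,0.02],0,255],
  [[0,0,0.035],0,255],
  [[0,0.01,0.035],0,255],
  [[-0.004,0.025,0.025],0,255],
  [[-0.004,0.035,0.015],5,255],
  [[-0.004,0.038,0.01],5,255],
  [[-0.004,0.038,0.005],5,255],
  [[-0.004,0.038,0.005],5,255],
  [[-0.004,0.038,0],5,255],
  [[-0.004,0.038,0],5,255],
])

```text
clock: 8.47
position: [0.4753, 0.0166, 0.2513]
tool_rot: [[-0.102, -0.183, 0.978], [-0.013, 0.983, 0.183], [-0.995, 0.006, -0.103]]
force: [0.9, 1.4, -3.1]
grip_width: 0.269
```

Request:
arm_command([
  [[-0.004,0.038,0],0,255],
  [[-0.004,0.038,0],0,255],
  [[-0.004,0.038,0],0,255],
  [[-0.004,0.038,0],0,255],
  [[-0.004,0.038,0],0,255],
  [[0,0.02,0],0,255],
  [[0,0.01,0],0,255],
  [[0,0,0],0,255],
  [[0,0,0],0,255],
])

```text
clock: 9.22
position: [0.4417, 0.2502, 0.2497]
tool_rot: [[-0.106, -0.199, 0.974], [-0.014, 0.98, 0.198], [-0.994, 0.008, -0.107]]
force: [-0.3, -0.7, -3.0]
grip_width: 0.27
```

Run:
```python
from h import *
st=env.sense();print(st['position'],st['tool_rot'],st['grip_width'])
s=snap('wrist','w4')
```

```text
[0.44167635 0.2502264  0.24970432] [[-0.10615317 -0.19865983  0.97430271]
 [-0.01366593  0.98003794  0.19834029]
 [-0.99425588  0.0077397  -0.106749  ]] 0.27018620425531226
```

View pics/w4.png

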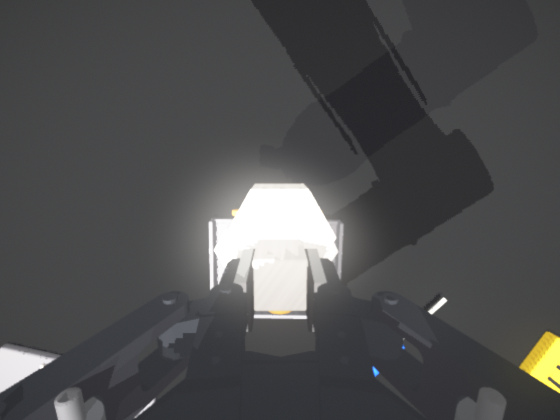

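The held block (280,230) hides most of the tray at (210–342, 215–320), so I sidestep for a clear view.

Request:
arm_command([
  [[0.015,-0.035,0.01],0,255],
  [[0.015,-0.035,0.01],0,255],
  [[0.015,-0.035,0.01],0,255],
  [[0.015,-0.035,0.01],0,255],
  [[0,-0.01,0],0,255],
  [[0,0,0],0,255],
  [[0,0,0],0,255],
])

```text
clock: 9.85
position: [0.5002, 0.0844, 0.2909]
tool_rot: [[-0.109, -0.192, 0.975], [-0.015, 0.981, 0.192], [-0.994, 0.006, -0.11]]
force: [0.2, 1.2, -3.4]
grip_width: 0.269
```

Run:
```python
from h import *
st=env.sense();print(st['position'],st['tool_rot'],st['grip_width'],st['joint_velocities'].round(1))
s=snap('wrist','w5'); P=cloud(s)
b=(P[...,0]>.35)&(P[...,0]<.7)&(P[...,1]>.13)&(P[...,1]<.42)
def comps(lo,hi):
    k=(b&(P[...,2]>lo)&(P[...,2]<hi)).astype(np.uint8);n,l,st,c=cv2.connectedComponentsWithStats(k)
    for i in np.argsort(-st[1:,4])[:3]+1:
        if st[i,4]<40: continue
        Q=P[l==i];r=cv2.minAreaRect(Q[:,:2].astype(np.float32)*1000)
        print(lo,hi,st[i],'c',np.round(r[0],1),np.round(r[1],1),round(r[2],1),'medz',np.median(Q[:,2]).round(4),'mean',Q[:,:2].mean(0).round(4))
comps(.003,.03);comps(.031,.041);comps(.062,.076);comps(.02,.03)
```

```text
[0.50023117 0.08440688 0.29087814] [[-0.1086708  -0.19239047  0.97528281]
 [-0.01538749  0.98130106  0.19186312]
 [-0.99395869  0.00584276 -0.10959918]] 0.2691301090027631 [-2.6 -0.8 -0.9 -0.3 -0.2  0.4]
0.003 0.03 [ 335  186  130  102 8674] c [524.  262.4] [145.6 171.7] 11.2 medz 0.0062 mean [0.5389 0.2672]
0.003 0.03 [464 321  19  23 262] c [642.3 417.6] [13.7 30.7] 64.7 medz 0.019 mean [0.6432 0.4141]
0.031 0.041 [416 204  41  39 787] c [491.8 302.5] [52.2 54.5] 10.2 medz 0.0354 mean [0.4968 0.2986]
0.031 0.041 [348 204  45  39 743] c [509.7 212.5] [53.5 58.8] 69.3 medz 0.0354 mean [0.5152 0.2082]
0.062 0.076 [441 210  24  20 426] c [479.6 302.4] [24.  23.9] 9.1 medz 0.0692 mean [0.4794 0.3012]
0.062 0.076 [367 210  21  20 405] c [497.6 210. ] [24.2 24. ] 10.9 medz 0.0693 mean [0.4974 0.2091]
0.02 0.03 [341 230 121  58 803] c [580.3 292.4] [ 76.6 182.5] 37.1 medz 0.025 mean [0.5713 0.3025]
0.02 0.03 [337 198   8  84 332] c [543.  182.2] [121.4   5.5] 10.4 medz 0.0254 mean [0.5386 0.181 ]
0.02 0.03 [413 187  36  54 326] c [479.8 295.7] [30.5 77.1] 75.2 medz 0.0259 mean [0.4689 0.2919]
```

View pics/w5.png

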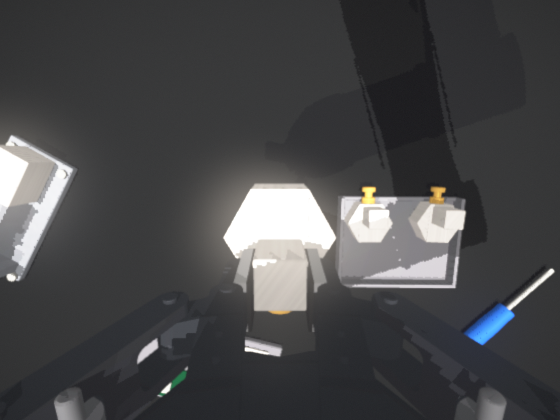

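The view shows the tray at (340–462, 195–288), with spent lugs at (378,215) and (455,215) and nipples at the top towards the robot. The nook side below them is free, and the held block is at (280,230).

Run:
```python
from h import *
s=load('w5');P=cloud(s)
a=np.radians(10.8);d=np.array([np.cos(a),np.sin(a)]);n=np.array([-d[1],d[0]])
Q=P.reshape(-1,3);Q=Q[np.isfinite(Q[:,2])];m=np.array([.5004,.2584]);r=Q[:,:2]-m;x=(r@d)*1000;y=r@n*1000
k=(Q[:,2]>.021)&(Q[:,2]<.029)&(abs(y)<100)&(abs(x)<140)
for nm,kk,v in(('+x wall',k&(abs(y)<60)&(x>70),x),('-y wall',k&(y<-70)&(abs(x)<60),y),('+y wall',k&(y>70)&(abs(x)<60),y)):
    print(nm,kk.sum(),np.percentile(v[kk],[2,50,98]).round(1), 'slope', np.degrees(np.polyfit(y[kk],x[kk],1)[0]).round(2) if nm[1]=='x' else np.degrees(np.polyfit(x[kk],y[kk],1)[0]).round(2))
k=(Q[:,2]>.031)&(Q[:,2]<.041)&(abs(y)<100)&(abs(x)<60)
for sg in(1,-1):
    kk=k&(sg*y>0);print('hex',sg,x[kk].max().round(1),y[kk].min().round(1),y[kk].max().round(1), x[kk].min().round(1))
# held block
g=np.eye(4);g[:3,0]=[-.085,.038,-.996];g[:3,1]=[.34,.941,.006];g[:3,2]=[.937,-.338,-.093];g[:3,3]=[.5422,-.2575,.0988]
b=np.radians(-19.7);B=np.eye(4);B[:2,:2]=[[np.cos(b),-np.sin(b)],[np.sin(b),np.cos(b)]];B[:3,3]=[.5410-.012*np.cos(b),-.2580-.012*np.sin(b),.060]
TB=np.linalg.inv(g)@B;np.save('pics/TB.npy',TB)
st=env.sense();T=np.eye(4);T[:3,:3]=st['tool_rot'];T[:3,3]=st['position'];N=T@TB;print('held now',N.round(4))
# held from depth in block frame
L=np.c_[Q,np.ones(len(Q))]@np.linalg.inv(N).T
k=(abs(L[:,0])<.05)&(abs(L[:,1])<.035)
t=k&(L[:,2]>.058)&(L[:,2]<.07);print('lug top',t.sum(),L[t,:3].min(0).round(4),L[t,:3].max(0).round(4),np.median(L[t,2]))
t=k&(L[:,2]>.025)&(L[:,2]<.035);print('hex top',t.sum(),L[t,:3].min(0).round(4),L[t,:3].max(0).round(4),np.median(L[t,2]))
if t.sum()>10: print(np.linalg.lstsq(np.c_[L[t,:2],np.ones(t.sum())],L[t,2],rcond=None)[0])
for dx in(.034,.0225):
    c=m+dx*d; print(dx,'shift',np.r_[c,0.005]-N[:3,3])
```

```text
+x wall 365 [91.4 93.3 96.5] slope 0.05
-y wall 286 [-85.4 -82.9 -71.3] slope -1.47
+y wall 237 [79.1 81.  84.4] slope -0.44
hex 1 26.1 17.6 72.0 -46.7
hex -1 26.5 -76.0 -15.2 -25.9
held now [[ 9.800e-01 -1.958e-01  1.670e-02  4.868e-01]
 [ 1.959e-01  9.801e-01  4.400e-03  8.120e-02]
 [-1.710e-02 -2.000e-04  9.995e-01  2.522e-01]
 [ 0.000e+00  0.000e+00  0.000e+00  1.000e+00]]
lug top 3802 [-0.0002 -0.0245  0.058 ] [0.0262 0.0259 0.07  ] 0.06469085687639425
hex top 5063 [-0.0256 -0.0292  0.025 ] [0.0478 0.0303 0.0349] 0.030605645429706674
[-0.00387819 -0.0033018   0.03057764]
0.034 shift [ 0.04699631  0.18360997 -0.24719516]
0.0225 shift [ 0.03570001  0.18145509 -0.24719516]
```

Request:
arm_command([
  [[0.008,0.036,0],-0.5,255],
  [[0.009,0.037,-0.02],0,255],
  [[0.009,0.037,-0.02],0,255],
  [[0.009,0.037,-0.02],0,255],
  [[0.009,0.03,-0.02],0,255],
  [[0,0,-0.01],0,255],
  [[0,0,0],0,255],
  [[0,0,0],0,255],
])

```text
clock: 10.57
position: [0.5399, 0.2696, 0.1977]
tool_rot: [[-0.108, -0.185, 0.977], [-0.014, 0.983, 0.184], [-0.994, 0.006, -0.109]]
force: [0.0, -0.8, -2.8]
grip_width: 0.265
```

```bash
cat > rel.py <<'E'
from h import *
def rel():
    a=np.radians(10.8);d=np.array([np.cos(a),np.sin(a)]);n=np.array([-d[1],d[0]])
    st=env.sense();T=np.eye(4);T[:3,:3]=st['tool_rot'];T[:3,3]=st['position'];N=T@np.load('pics/TB.npy')
    r=N[:2,3]-np.array([.5004,.2584]);print('dx,dy mm',(r@d*1000).round(1),(r@n*1000).round(1),'z',N[2,3].round(4),'yaw',np.degrees(np.arctan2(N[1,0],N[0,0])).round(2),'tilt',N[2,:2].round(4),'F',st['force'].round(1),'to .032:',(np.array([.5004,.2584])+.032*d-N[:2,3]).round(4),st['clock'])
rel()
E
python3 rel.py
```

```text
dx,dy mm 27.4 2.7 z 0.1591 yaw 10.82 tilt [-0.0157  0.0001] F [ 0.  -0.8 -2.8] to .032: [ 0.0051 -0.0018] 10.5667
```

Request:
arm_command([
  [[0.005,-0.002,-0.02],0,255],
  [[0,0,-0.03],0,255],
  [[0,0,-0.02],0,255],
  [[0,0,-0.01],0,255],
  [[0,0,0],0,255],
])

```text
clock: 10.98
position: [0.5455, 0.2672, 0.1212]
tool_rot: [[-0.101, -0.186, 0.977], [-0.01, 0.983, 0.186], [-0.995, 0.009, -0.101]]
force: [-1.0, 0.3, -3.3]
grip_width: 0.271
```

```bash
python3 rel.py
```

```text
dx,dy mm 32.7 -0.7 z 0.0826 yaw 10.89 tilt [-0.0085  0.0026] F [-1.   0.3 -3.3] to .032: [-0.0008  0.0005] 10.9833
```

Request:
arm_command([
  [[0,0,-0.02],0,255],
  [[0,0,-0.02],0,255],
  [[0,0,-0.015],0,255],
  [[0,0,-0.006],0,255],
  [[0,0,0],0,255],
])

```text
clock: 11.4
position: [0.5495, 0.2678, 0.0677]
tool_rot: [[-0.091, -0.186, 0.978], [-0.005, 0.982, 0.186], [-0.996, 0.012, -0.091]]
force: [0.0, 0.2, -3.4]
grip_width: 0.271
```

```bash
python3 rel.py
```

```text
dx,dy mm 37.1 -0.7 z 0.0289 yaw 10.89 tilt [0.0024 0.0064] F [ 0.   0.2 -3.4] to .032: [-0.0051 -0.0003] 11.4
```

Request:
arm_command([
  [[-0.005,0,-0.008],0,255],
  [[-0.001,0,-0.006],0,255],
  [[0,0,-0.003],0,255],
  [[0,0,0],0,255],
])

```text
clock: 11.73
position: [0.545, 0.269, 0.0542]
tool_rot: [[-0.086, -0.186, 0.979], [-0.001, 0.982, 0.187], [-0.996, 0.015, -0.085]]
force: [0.4, -0.1, -3.8]
grip_width: 0.271
```

```bash
python3 rel.py
```

```text
dx,dy mm 33.2 1.4 z 0.0153 yaw 10.9 tilt [0.0083 0.0091] F [ 0.4 -0.1 -3.8] to .032: [-0.0009 -0.0016] 11.7333
```

Request:
arm_command([
  [[-0.001,-0.001,-0.004],0,255],
  [[0,0,-0.003],0,255],
  [[0,0,-0.002],0,255],
])

```text
clock: 11.98
position: [0.5447, 0.2686, 0.0461]
tool_rot: [[-0.084, -0.187, 0.979], [0.0, 0.982, 0.188], [-0.996, 0.016, -0.082]]
force: [0.5, -0.1, -3.2]
grip_width: 0.268
```

```bash
python3 rel.py
```

```text
dx,dy mm 32.9 1.2 z 0.0072 yaw 10.94 tilt [0.0108 0.0101] F [ 0.5 -0.1 -3.2] to .032: [-0.0007 -0.0013] 11.9833
```

Request:
arm_command([
  [[0,-0.001,-0.002],0,255],
  [[0,0,-0.001],0,255],
])

```text
clock: 12.15
position: [0.5452, 0.268, 0.0438]
tool_rot: [[-0.083, -0.188, 0.979], [0.001, 0.982, 0.188], [-0.997, 0.016, -0.081]]
force: [-3.4, 0.9, 11.9]
grip_width: 0.268
```

```bash
python3 rel.py
```

```text
dx,dy mm 33.3 0.5 z 0.0048 yaw 10.98 tilt [0.0117 0.0103] F [-3.4  0.9 11.9] to .032: [-0.0012 -0.0007] 12.15
```

Request:
arm_command([
  [[-0.003,-0.0006,0.001],0,255],
  [[-0.003,-0.0006,0],0,255],
  [[-0.003,-0.0006,0],0,255],
])

```text
clock: 12.4
position: [0.5367, 0.2663, 0.0451]
tool_rot: [[-0.082, -0.187, 0.979], [0.001, 0.982, 0.188], [-0.997, 0.017, -0.08]]
force: [0.2, -0.8, -3.3]
grip_width: 0.267
```

```bash
python3 rel.py
```

```text
dx,dy mm 24.6 0.4 z 0.0061 yaw 10.97 tilt [0.0128 0.0105] F [ 0.2 -0.8 -3.3] to .032: [0.0073 0.001 ] 12.4
```

Not in contact yet (24.6 mm against an expected 22.5 mm). I continue in small steps.

Request:
arm_command([
  [[-0.002,-0.0004,-0.0005],0,255],
  [[-0.002,-0.0004,0],0,255],
])

```text
clock: 12.57
position: [0.5326, 0.2655, 0.0446]
tool_rot: [[-0.081, -0.188, 0.979], [0.002, 0.982, 0.188], [-0.997, 0.017, -0.079]]
force: [2.6, 0.6, -3.4]
grip_width: 0.266
```

```bash
python3 rel.py
```

```text
dx,dy mm 20.6 0.4 z 0.0056 yaw 10.98 tilt [0.0141 0.0108] F [ 2.6  0.6 -3.4] to .032: [0.0113 0.0017] 12.5667
```

Request:
arm_command([
  [[-0.0025,-0.0005,0],0,255],
  [[-0.0025,-0.0005,0],0,255],
])

```text
clock: 12.73
position: [0.5304, 0.2653, 0.0455]
tool_rot: [[-0.075, -0.189, 0.979], [0.004, 0.982, 0.189], [-0.997, 0.018, -0.073]]
force: [11.5, -2.7, -4.7]
grip_width: 0.267
```

```bash
python3 rel.py
```

```text
dx,dy mm 18.6 0.6 z 0.0064 yaw 11.03 tilt [0.0201 0.0116] F [11.5 -2.7 -4.7] to .032: [0.0133 0.0019] 12.7333
```

Request:
arm_command([
  [[-0.003,-0.0006,-0.001],0,255],
  [[-0.003,-0.0006,-0.001],0,255],
])

```text
clock: 12.9
position: [0.5297, 0.2654, 0.0456]
tool_rot: [[-0.065, -0.191, 0.98], [0.007, 0.981, 0.191], [-0.998, 0.019, -0.062]]
force: [9.0, -2.5, -2.4]
grip_width: 0.271
```

```bash
python3 rel.py
```

```text
dx,dy mm 18.4 0.9 z 0.0064 yaw 11.12 tilt [0.0308 0.0128] F [ 9.  -2.5 -2.4] to .032: [0.0136 0.0017] 12.9
```

Request:
arm_command([
  [[-0.001,0,-0.002],0,255],
  [[-0.001,0,-0.002],0,255],
  [[-0.001,0,-0.001],0,255],
])

```text
clock: 13.15
position: [0.5305, 0.2656, 0.0447]
tool_rot: [[-0.057, -0.193, 0.98], [0.008, 0.981, 0.193], [-0.998, 0.019, -0.054]]
force: [0.9, -1.1, 2.0]
grip_width: 0.266
```

```bash
python3 rel.py
```

```text
dx,dy mm 19.5 0.9 z 0.0054 yaw 11.24 tilt [0.0387 0.0128] F [ 0.9 -1.1  2. ] to .032: [0.0125 0.0014] 13.15
```

```bash
cat > ck.py <<'E'
from h import *
import sys
s=snap('wrist',sys.argv[1]);P=cloud(s)
a=np.radians(10.8);d=np.array([np.cos(a),np.sin(a)]);n=np.array([-d[1],d[0]]);m=np.array([.5004,.2584])
r=P[...,:2]-m;x=(r@d)*1000;y=(r@n)*1000;z=P[...,2]*1000
def pl(nm,k):
    if k.sum()<20: print(nm,k.sum());return
    q=np.c_[x[k],y[k],np.ones(k.sum())];c=np.linalg.lstsq(q,z[k],rcond=None)[0];q2=abs(q@c-z[k])<1;c=np.linalg.lstsq(q[q2],z[k][q2],rcond=None)[0]
    R=cv2.minAreaRect(np.c_[x[k],y[k]].astype(np.float32))
    print(nm,k.sum(),'slopes',c[:2].round(4),'z@mean',np.median(z[k]).round(1),'rect',np.round(R[0],1),np.round(R[1],1),round(R[2],1))
pl('A lug',(z>62)&(z<76)&(x<8)&(y>20)&(y<70)&(x>-40));pl('B lug',(z>62)&(z<76)&(x<8)&(y<-20)&(y>-70)&(x>-40))
pl('F lug',(z>60)&(z<76)&(x>10)&(abs(y)<16)&(x<60))
pl('F hex',(z>31)&(z<41)&(x>-10)&(x<50)&(abs(y)<15))
pl('A hex',(z>31)&(z<41)&(x>-30)&(x<12)&(y>25)&(y<65));pl('B hex',(z>31)&(z<41)&(x>-30)&(x<12)&(y<-25)&(y>-65))
E
python3 ck.py w6
```

```text
A lug 3733 slopes [0.015 0.029] z@mean 69.3 rect [-14.4  49.8] [24.8 24.1] 90.0
B lug 3829 slopes [ 0.0147 -0.0323] z@mean 69.3 rect [-14.2 -47.1] [24.5 24.3] 1.8
F lug 3537 slopes [0.1075 0.0103] z@mean 70.4 rect [29.6  0.3] [26.3 31.9] 1.9
F hex 3046 slopes [0.0369 0.0129] z@mean 35.8 rect [ 8.3 -0. ] [32.5 30. ] 0.0
A hex 2754 slopes [-0.0014  0.0147] z@mean 35.5 rect [-8.1 45. ] [40.1 40. ] 0.1
B hex 2621 slopes [ 0.0018 -0.0106] z@mean 35.4 rect [ -8.4 -45. ] [39.9 40.7] 90.0
```

View pics/w6.png

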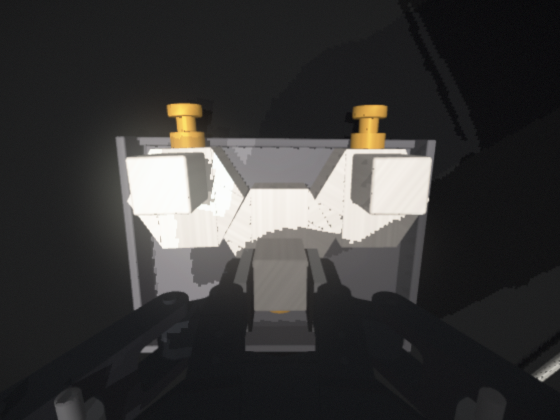

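The filter (280,215) sits in the nook with both spent blocks against the lip (lugs at 165,185 and 400,185). It is tilted about 2° in the grip, so I'll let it settle flat, regrip and push again.

Request:
arm_command([
  [[0,0,0],0,150],
  [[0,0,0],0,140],
  [[0,0,0],0,140],
  [[0,0,0],0,140],
])

```text
clock: 13.53
position: [0.5296, 0.2656, 0.0452]
tool_rot: [[-0.057, -0.193, 0.98], [0.009, 0.981, 0.193], [-0.998, 0.02, -0.054]]
force: [0.2, 0.6, -0.3]
grip_width: 0.451
```

```bash
python3 ck.py w7; python3 -c "
from h import *
s=env.sense();print(s['position'],s['tool_rot'],s['force'],s['grip_width'])"
```

```text
A lug 3685 slopes [0.0127 0.0323] z@mean 69.3 rect [-14.2  49.8] [24.1 24.7] 0.5
B lug 3775 slopes [ 0.0106 -0.0299] z@mean 69.3 rect [-14.2 -47.2] [24.5 24.8] 2.1
F lug 3031 slopes [ 0.073  -0.0017] z@mean 69.3 rect [30.7  1.8] [24.3 24.1] 0.6
F hex 3182 slopes [0.0051 0.0063] z@mean 35.5 rect [19. -0.] [30.  52.3] 90.0
A hex 2669 slopes [-0.0038  0.0141] z@mean 35.3 rect [-8.2 45. ] [39.9 40.3] 90.0
B hex 2594 slopes [ 0.0033 -0.01  ] z@mean 35.3 rect [ -8.5 -44.9] [39.9 41. ] 89.9
[0.52964174 0.26557906 0.04518248] [[-0.05728649 -0.19259482  0.97960476]
 [ 0.00856752  0.98108517  0.1933869 ]
 [-0.99832102  0.01947124 -0.05455286]] [-0.42860337 -0.06880869 -0.75523233] 0.45072533441650203
```

Request:
arm_command([
  [[0,0,-0.004],0,140],
  [[0,0,0],0,255],
  [[0,0,0],0,255],
  [[0,0,0],0,255],
  [[0,0,0],0,255],
  [[0,0,0],0,255],
])

```text
clock: 14.08
position: [0.5297, 0.2656, 0.0411]
tool_rot: [[-0.057, -0.194, 0.979], [0.008, 0.981, 0.194], [-0.998, 0.019, -0.055]]
force: [0.5, 0.5, 1.2]
grip_width: 0.276
```

Request:
arm_command([
  [[-0.003,-0.0006,0],0,255],
  [[-0.003,-0.0006,0],0,255],
])

```text
clock: 14.25
position: [0.5274, 0.2652, 0.0418]
tool_rot: [[-0.051, -0.195, 0.98], [0.009, 0.981, 0.195], [-0.999, 0.019, -0.048]]
force: [12.0, -4.4, -2.5]
grip_width: 0.267
```

Request:
arm_command([
  [[-0.003,-0.0006,-0.001],0,255],
  [[-0.002,-0.0004,-0.001],0,255],
  [[0,0,0],0,150],
  [[0,0,0],0,140],
  [[0,0,0],0,140],
  [[0,0,0],0,140],
])

```text
clock: 14.75
position: [0.5267, 0.2647, 0.0413]
tool_rot: [[-0.042, -0.195, 0.98], [0.012, 0.981, 0.196], [-0.999, 0.02, -0.039]]
force: [0.5, -0.1, 0.2]
grip_width: 0.453
```

```bash
python3 ck.py w8
```

```text
A lug 3940 slopes [0.0215 0.0361] z@mean 69.3 rect [-14.2  50.4] [25.5 24.3] 89.9
B lug 4026 slopes [ 0.0152 -0.0301] z@mean 69.3 rect [-14.2 -47.1] [24.7 24.6] 2.0
F lug 3213 slopes [0.0793 0.0042] z@mean 69.3 rect [29.7  1.7] [24.9 24. ] 0.3
F hex 3324 slopes [0.0104 0.0074] z@mean 35.5 rect [18. -0.] [30.  52.3] 90.0
A hex 2762 slopes [-0.0041  0.02  ] z@mean 35.4 rect [-8.2 45. ] [40.  40.3] 90.0
B hex 2616 slopes [ 0.0033 -0.0134] z@mean 35.4 rect [ -8.4 -45. ] [39.9 40.8] 90.0
```

Request:
arm_command([
  [[0,0,0.01],0,120],
  [[0,0,0.03],0,120],
  [[0,0,0.035],0,120],
  [[0,0,0.035],0,60],
  [[0,0,0.035],0,0],
  [[-0.01,0,0.03],0,0],
  [[-0.02,0,0.01],0,0],
  [[-0.02,0,0],0,0],
  [[0,0,0],0,0],
  [[0,0,0],0,0],
])

```text
clock: 15.63
position: [0.4716, 0.2621, 0.2404]
tool_rot: [[-0.044, -0.195, 0.98], [0.011, 0.981, 0.196], [-0.999, 0.02, -0.041]]
force: [0.6, 0.4, 0.2]
grip_width: 0.998
```

```bash
python3 ck.py w9
python3 - <<'E'
from h import *
s=load('w9');cv2.imwrite('pics/w9c.png',cv2.resize(s['img'][130:340,140:420],None,fx=2.8,fy=2.8,interpolation=cv2.INTER_CUBIC))
E
```

```text
A lug 522 slopes [0.0341 0.0217] z@mean 69.5 rect [-13.7  50.1] [23.8 24. ] 0.1
B lug 522 slopes [ 0.0244 -0.0182] z@mean 69.5 rect [-13.9 -47.6] [23.9 24.2] 2.0
F lug 473 slopes [0.0662 0.0087] z@mean 69.4 rect [30.2  1.4] [24.6 22.4] 0.4
F hex 652 slopes [0.0038 0.003 ] z@mean 35.6 rect [17.6 -0.4] [51.1 29.3] 0.2
A hex 460 slopes [0.0055 0.0112] z@mean 35.3 rect [-8.  45.2] [39.6 38.9] 0.4
B hex 490 slopes [-0.0048 -0.011 ] z@mean 35.4 rect [ -8.1 -45. ] [40.1 40. ] 0.2
```

View pics/w9c.png

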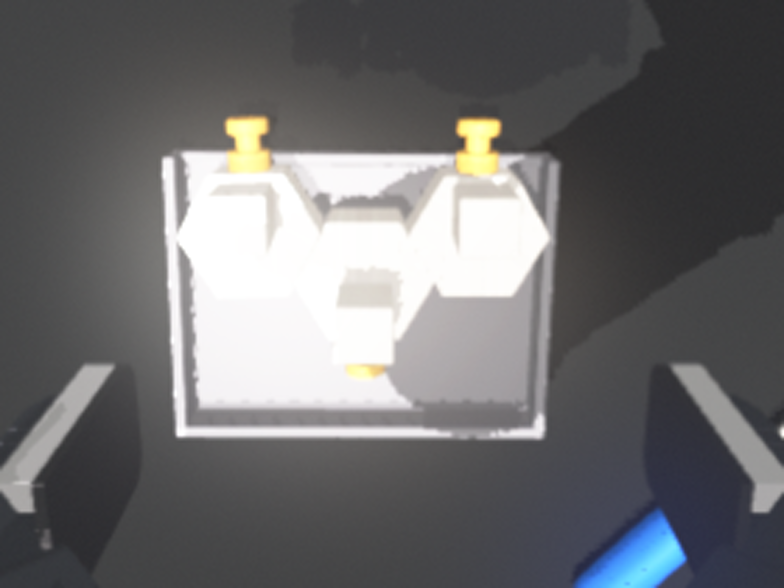

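The crop shows the filter nested between both spent blocks with no visible gaps, its nipple towards tray +x (365,372). B's lug reads 2° off, so I check the yaws from the hex edges.

Run:
```python
from h import *
a=np.radians(10.8);d=np.array([np.cos(a),np.sin(a)]);n=np.array([-d[1],d[0]]);m=np.array([.5004,.2584])
for t in('w6','w8','w9'):
    P=cloud(load(t));r=P[...,:2]-m;x=(r@d)*1000;y=(r@n)*1000;z=P[...,2]*1000
    def edge(nm,k,sx,y0,y1,st):
        X=[];Y=[]
        for b in np.arange(y0,y1,st):
            kk=k&(y>=b)&(y<b+st)
            if kk.sum()>2: X.append(sx*(sx*x[kk]).max());Y.append(b+st/2)
        if len(X)<5: print(t,nm,'few');return
        X=np.array(X);Y=np.array(Y);c=np.polyfit(Y,X,1);g=abs(np.polyval(c,Y)-X)<.8;c=np.polyfit(Y[g],X[g],1)
        print(t,nm,'yaw',np.degrees(-np.arctan(c[0])).round(2),'x',np.polyval(c,(y0+y1)/2).round(2),g.sum())
    h=(z>31)&(z<38)&(abs(x)<60)
    edge('A +x',h,1,38,60,1.);edge('B +x',h,1,-58,-36,1.);edge('F -x',h&(abs(y-1.5)<14)&(x<20),-1,-9,12,1.)
    k=(z>21)&(z<28)&(x>70)&(x<110);edge('wall out',k,1,-60,60,3)
    for nm,c0 in(('A lug',49.5),('B lug',-47.5),('F lug',1.5)):
        k=(z>66)&(z<73)&(abs(y-c0)<14);edge(nm+' -x',k&(x>-40)&(x<70),-1,c0-10,c0+10,1.);edge(nm+' +x',k,1,c0-10,c0+10,1.)
```

```text
w6 A +x yaw -0.41 x 24.07 22
w6 B +x yaw 2.52 x 23.85 22
w6 F -x yaw 0.41 x -7.73 21
w6 wall out yaw -0.89 x 96.29 15
w6 A lug -x yaw 0.09 x -26.32 20
w6 A lug +x yaw -0.29 x -2.61 20
w6 B lug -x yaw 2.34 x -26.24 20
w6 B lug +x yaw 1.39 x -2.27 20
w6 F lug -x yaw -0.38 x 17.01 20
w6 F lug +x yaw -0.3 x 40.54 20
w8 A +x yaw 0.57 x 24.06 22
w8 B +x yaw 2.13 x 23.85 21
w8 F -x yaw 0.29 x -8.02 21
w8 wall out yaw -0.32 x 92.41 17
w8 A lug -x yaw 0.18 x -26.25 20
w8 A lug +x yaw 0.48 x -2.35 20
w8 B lug -x yaw 1.86 x -26.4 20
w8 B lug +x yaw 2.02 x -2.47 20
w8 F lug -x yaw -0.16 x 17.69 20
w8 F lug +x yaw 0.03 x 41.62 20
w9 A +x yaw 1.63 x 23.59 10
w9 B +x yaw -0.19 x 23.98 18
w9 F -x yaw 0.34 x -7.63 18
w9 wall out yaw -1.25 x 96.36 33
w9 A lug -x yaw 0.22 x -25.32 18
w9 A lug +x yaw -0.6 x -2.17 17
w9 B lug -x yaw 2.55 x -25.59 18
w9 B lug +x yaw 4.98 x -2.68 18
w9 F lug -x yaw -0.13 x 18.36 19
w9 F lug +x yaw 6.53 x 41.28 14
```

Spent block B is turned about 2° relative to the filter and A, so its flat isn't flush. I'll square it by gripping its lug with the tool aligned to the tray, then push the filter in again.

Request:
arm_command([
  [[0.011,-0.027,-0.02],-0.5,0],
  [[0.011,-0.026,-0.03],0,60],
  [[0,0,-0.035],0,120],
  [[0,0,-0.025],0,120],
  [[0,0,-0.01],0,120],
  [[0,0,0],0,120],
  [[0,0,0],0,120],
])

```text
clock: 16.27
position: [0.4967, 0.2056, 0.1152]
tool_rot: [[-0.045, -0.186, 0.982], [0.01, 0.982, 0.186], [-0.999, 0.018, -0.042]]
force: [-0.4, 0.1, 0.2]
grip_width: 0.531
```

Request:
arm_command([
  [[-0.0025,0.0038,-0.025],0,120],
  [[0,0,-0.025],0,120],
  [[0,0,-0.012],0,120],
  [[0,0,0],0,120],
  [[0,0,0],0,120],
])

```text
clock: 16.68
position: [0.4985, 0.2119, 0.0554]
tool_rot: [[-0.039, -0.187, 0.982], [0.013, 0.982, 0.188], [-0.999, 0.02, -0.036]]
force: [-0.1, -0.2, -0.2]
grip_width: 0.529
```

Request:
arm_command([
  [[-0.004,-0.002,-0.008],0,120],
  [[0,0,-0.004],0,120],
  [[0,0,0],0,120],
  [[0,0,0],0,120],
])

```text
clock: 17.02
position: [0.4964, 0.2115, 0.0462]
tool_rot: [[-0.035, -0.188, 0.982], [0.016, 0.982, 0.189], [-0.999, 0.022, -0.031]]
force: [-0.6, -0.1, -0.0]
grip_width: 0.528
```

Request:
arm_command([
  [[-0.001,-0.0022,-0.003],0,120],
  [[0,0,0],0,120],
])

```text
clock: 17.18
position: [0.4958, 0.2096, 0.044]
tool_rot: [[-0.033, -0.188, 0.982], [0.017, 0.982, 0.189], [-0.999, 0.023, -0.029]]
force: [0.2, 0.2, -0.6]
grip_width: 0.531
```

Request:
arm_command([
  [[0,0,0],0,255],
  [[0,0,0],0,255],
  [[0,0,0],0,255],
  [[0,0,0],0,255],
  [[0,0,0],0,255],
  [[-0.002,-0.0004,0],0,255],
])

```text
clock: 17.68
position: [0.4951, 0.2095, 0.045]
tool_rot: [[-0.031, -0.189, 0.982], [0.018, 0.982, 0.189], [-0.999, 0.024, -0.027]]
force: [8.4, -2.4, -4.0]
grip_width: 0.268
```

Request:
arm_command([
  [[-0.001,0,0],0,120],
  [[0,0,0],0,120],
  [[0,0,0],0,120],
  [[0,0,0],0,120],
  [[0,0,0.02],0,120],
  [[0,0,0.03],0,120],
  [[0.01,0.01,0.02],0,120],
  [[0.015,0.02,0.01],0,120],
  [[0,0,0],0,120],
  [[0,0,0],0,120],
])

```text
clock: 18.52
position: [0.5169, 0.2389, 0.128]
tool_rot: [[-0.035, -0.188, 0.982], [0.016, 0.982, 0.188], [-0.999, 0.022, -0.031]]
force: [-1.1, 0.1, -0.9]
grip_width: 0.532
```

```bash
cat > yaw.py <<'E'
from h import *
import sys
t=sys.argv[1];P=cloud(snap('wrist',t))
a=np.radians(10.8);d=np.array([np.cos(a),np.sin(a)]);n=np.array([-d[1],d[0]]);m=np.array([.5004,.2584])
r=P[...,:2]-m;x=(r@d)*1000;y=(r@n)*1000;z=P[...,2]*1000
def edge(nm,k,u,v,su,v0,v1):
    X=[];Y=[]
    for b in np.arange(v0,v1,1.):
        kk=k&(v>=b)&(v<b+1)
        if kk.sum()>2: X.append(su*(su*u[kk]).max());Y.append(b+.5)
    if len(X)<6: return print(t,nm,'few')
    X=np.array(X);Y=np.array(Y);c=np.polyfit(Y,X,1);g=abs(np.polyval(c,Y)-X)<.8;c=np.polyfit(Y[g],X[g],1)
    print(t,nm,'slope deg',np.degrees(np.arctan(c[0])).round(2),'at',np.polyval(c,(v0+v1)/2).round(2),g.sum())
h=(z>31)&(z<38)&(abs(x)<60)
edge('A +x',h,x,y,1,38,60);edge('B +x',h,x,y,1,-58,-36);edge('F -x',h&(abs(y-1.5)<14)&(x<20),x,y,-1,-9,12)
for nm,cx,cy in(('A',-14.3,49.5),('B',-14.3,-47.5),('F',29.7,1.5)):
    k=(z>66)&(z<73)&(abs(y-cy)<15)&(abs(x-cx)<15)
    edge(nm+' lug -x',k,x,y,-1,cy-10,cy+10);R=cv2.minAreaRect(np.c_[x[k],y[k]].astype(np.float32));print(np.round(R[0],1),round(R[2],1),k.sum())
st=env.sense();print(st['position'],st['tool_rot'][:,0].round(3))
E
python3 yaw.py w10
```

```text
w10 A +x slope deg -0.44 at 23.83 21
w10 B +x slope deg 0.42 at 23.17 22
w10 F -x slope deg -0.31 at -7.58 21
w10 A lug -x slope deg -0.69 at -26.2 20
[-14.3  50.2] 0.2 1281
w10 B lug -x slope deg -0.15 at -26.33 20
[-14.6 -46.4] 89.9 1230
w10 F lug -x slope deg -0.87 at 18.21 20
[30.   1.7] 0.2 1033
[0.5172366  0.23901047 0.12798165] [-0.034  0.016 -0.999]
```

Run:
```python
from h import *
s=load('w10');cv2.imwrite('pics/w10c.png',cv2.resize(cv2.convertScaleAbs(s['img'],alpha=.75),(784,588)))
```

```text
(no output)
```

View pics/w10c.png

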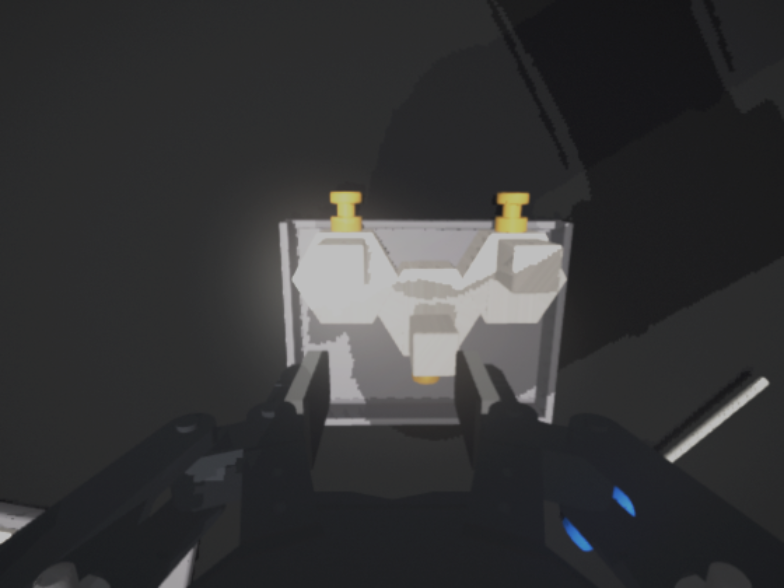

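Everything looks flush: the filter is at (432,320) between A (345,270) and B (515,270), nipple the opposite way. I back off clear and hand in.

Request:
arm_command([
  [[0,0,0.03],0,120],
  [[0,0,0.035],0,60],
  [[-0.01,0,0.03],0,0],
  [[-0.01,0,0.02],0,0],
  [[0,0,0],0,0],
  [[0,0,0],0,0],
])

```text
clock: 19.07
position: [0.4914, 0.2346, 0.2412]
tool_rot: [[-0.045, -0.186, 0.981], [0.009, 0.982, 0.187], [-0.999, 0.017, -0.042]]
force: [0.3, 0.6, -0.6]
grip_width: 0.999
```

```bash
python3 yaw.py w11
python3 - <<'E'
from h import *
P=cloud(snap('scene','sc1'));a=np.radians(-19.7);d=np.array([np.cos(a),np.sin(a)]);n=np.array([-d[1],d[0]])
Q=P.reshape(-1,3);r=Q[:,:2]-np.array([.5697,-.2684]);x=r@d*1000;y=r@n*1000
k=(abs(y)<12)&(Q[:,2]>.0965)&(Q[:,2]<.105)&(x<85)&(x>-20);print('flange x',np.sort(x[k]).round(1))
print(env.finish_job())
E
```

```text
w11 A +x slope deg 0.42 at 23.5 19
w11 B +x slope deg 0.85 at 22.74 16
w11 F -x slope deg -1.71 at -6.98 8
w11 A lug -x slope deg -1.31 at -25.43 19
[-13.5  50. ] 0.3 507
w11 B lug -x slope deg 0.08 at -26.04 19
[-14.7 -46.7] 89.8 494
w11 F lug -x slope deg 0.09 at 18.59 19
[29.9  1.7] 0.8 437
[0.49163938 0.23445638 0.2412262 ] [-0.044  0.009 -0.999]
flange x [ 4.7  5.   7.8  9.4 10.4 58.3 58.5 61.9 62.5 63.6]
the job is handed in; nothing more can be done
None
```

I pulled the sleeve fully back (about 15–16 mm, 24 N against the end stop), and the block popped out. I then let go, and the sleeve sprang fully forward. I drew the block out level, carried it to the tray and pushed it into the nook with about 12 N. It lies flat, nipple towards tray +x. I handed in the job at about 19 s on the clock.

**Sleeve:** its front flange is back at about 2 mm from the mouth, as at the start. A rougher last check in the scene view agrees.

**Fit:** the distances from the filter to the two spent blocks come out at about 52.15 mm and 51.95 mm, where touching flats give 52.0 mm. The close view just before backing off put all three blocks square to within about 1°.

**What went wrong or disagreed:**
- **Filter tilt:** the first push left the block tilted about 2° in the grip. I let it drop flat by about 2 mm on one side, regripped and pushed again.
- **Spent block B turned:** the pushing turned B by about 2°. I squared it by gripping its lug and pressing it lightly against the lip, and did not push the filter in again afterwards. Any remaining gap is below my measurement noise of about 0.3 mm.
- **Last wrist view:** two edge fits from higher up read -1.7° (filter, only 8 points) and -1.3° (A's lug). Other measures in the same view read 0.8° or less, so I took these as noise.

I did not touch the tablet, screwdriver or bottle.

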